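# Push the vial carriers home and bolt them in

## Robot

A 6-joint arm with a two-finger parallel gripper is mounted at the origin on a cart in front of the work surface, level with it; the furniture and walls round the work are solid. World frame = base frame: x ahead of the robot, y to its left, z up, the work surface at z = 0. Lengths are in m, angles in rad, forces in N, time in s.
With the tool pointing down it reaches from about 0.25 to 0.775 m from the base axis. Payload 4 kg.
Tool frame: the origin (TCP) lies on the centre line of the jaws, within the pads' length; the fingertips stand 14 mm ahead of it and the grasp point (between the pads) lies 5 mm behind it; z points along the fingers, y is the direction in which the jaws open and shut (so a half turn about z gives the same grasp; the last joint's range is limited). The gripper opens to 94 mm and grips with 3 to 60 N. Pads are 16 mm wide; open, the fingers measure 119 mm over their backs; the gripper's body (75 mm by 177 mm) begins 78 mm behind the grasp point.
Start: joints at [-1.45, 0.087, 1.371, -0, 1.684, -0.103], TCP at [0.122, -0.536, 0.22] pointing down, gripper open.
Joint ranges: [-3.1, 3.1], [-0.76, 2.03], [0.27, 2.55], [-1.08, 4.22], [0.17, 2.65], [-2.57, 2.57]. Speed limits (rad/s): [2.79, 2.79, 3.14, 3.14, 3.14, 3.14].

## Interface

Orientations are given as [roll, pitch, yaw] about the fixed x, y, z axes, in that order (R = Rz(yaw) Ry(pitch) Rx(roll)).
In Python, from plant import ctrl, optics, recognise, mark_of gives the robot as it stands. Calls block until the motion is done:
- ctrl.reach(position, orientation): joint-space move of the TCP to a pose.
- ctrl.move_l(position, velocity=0.15, rot=None, until_force=None): straight line of the TCP; rot=None keeps the orientation; velocity is the mean speed in m/s. With until_force (N) it stops when the force on the tool has changed by that much, and returns True; else False.
- ctrl.movej(angles): joint-space move.
- ctrl.set_gripper(opening, squeeze=None): finger opening in m; squeeze is the grip in N (None keeps the last); returns when the fingers have stopped.
- ctrl.pause(seconds).
- ctrl.ik(position, orientation): joint angles nearest the present ones, or None.
- ctrl.state(): the state.
- optics.capture(name): name is "scene" or "top" or "wrist"; returns the picture (420x560x3 uint8, red, green, blue); there is no depth.
- optics.get_calibration(name): a dict with "fx", "fy", "cx", "cy" (pixels), "k1" (the pictures are not rectified: a ray, as slopes to the right and down, at radius r is drawn at 1 + k1 r^2 times it, then the intrinsics apply), "R" (3x3) and "t" (3): a world point X has camera coordinates R X + t; the wrist camera has in their place "hand_eye" (4x4, takes a point from camera to tool coordinates, whose origin is the TCP and whose axes are the flange's). Camera axes: x right, y down, z forward; pixel columns grow to the right and rows downward; lengths in m; the calibration is good to about 2 mm. A picture is of the moment at which its call begins: read the wrist's pose just before it. get_calibration takes no time and is no camera call.
A pose or a line that the arm cannot do raises ctrl.PlanningError and nothing moves.
- ctrl.finish_job(): hands the job in, once; it reports no verdict.
Trained networks look in the newest picture that a camera, given by its name, has taken for a name from the list of things; names that differ only in an ending like _2 or _b are one class to them, and where a whole thing is asked for, a point or a joint stands for the part that bears it (a point fixed in the world has none). Each returns a list of dicts, best first, with "p" (0 to 1); they miss things now and then, are a little off and sometimes report something else, mostly with a low value. They report only what shows in the picture. A call takes as long as a camera call.
- recognise(camera, query): "point" ([x, y, z] in m, in world coordinates, good to about 4 mm: the middle of the surface that is visible of it).
- mark_of(camera, query): "point" ([x, y, z] in m, in world coordinates, good to about 4 mm: a listed point, or the origin of a listed thing).
The state is a dict: "t": time; "qpos": joint angles; "qvel": joint speeds; "joint_efforts": joint torques, N m; "ee_pos": TCP position; "eef_rot": TCP orientation; "force": force on the tool from outside, world axes, zero at the start; "moment": the same for the moment, N m; "width": finger opening in m.
Only numpy, scipy, OpenCV 4.12 (cv2) and the standard library are available. Lean on these libraries where they do the work, as an engineer would, in place of code of your own. Each camera call takes 0.05 s, during which the arm holds its last target.

## Task

Push the whole row of vial carriers along the guide rail, from behind the last one, until the front carrier stands against the end stop and no gaps are left; then push the red tab so that the bolt goes fully across the rail behind the row. Only push, with the fingers: do not pinch or lift the carriers, their vials or the tab, and leave the brown bottle, the small jar and the syringe beside the rail where they are.

Things in the scene. Friction and masses are not known exactly. Their poses are not given: they have to be found in the camera images.
- lane: Fixed aluminium guide rail, a shallow straight channel on a base plate 315x66 mm. Origin: on the worktop, on the rail's centre line; x runs along the rail TOWARDS the end stop, y across, z up. Spans x = -165 to 150 mm, open at -x. Channel floor 6 mm high; side walls' inner faces at y = +-19.5 mm, 4 mm thick, tops 14 mm high. Lies crosswise before the robot, stop to its left, turned up to 0.25 rad.
- stop_face (a point): Centre of the black rubber face of the blue end stop: lane x = 135 mm, y = 0, 21 mm above the worktop; the stop is 36 mm high above the worktop. When the row of four carriers is home, its rear face lies at lane x = -25 mm.
- bolt_guide (a point): Centre of the top of the dark fixed guide of the bolt, on the rail's -y side (away from the robot): it covers lane x = -28 to -44 mm, y = -24 to -41 mm, up to 27 mm above the worktop.
- bolt (a joint): Sliding cross-bolt: steel bar 10 mm wide, 16 to 23 mm above the worktop, at lane x = -31 to -41 mm. 0 = open (bar tip at the -y wall), 0.044 m = fully shut (bar right across the channel, 6 mm behind the home row). Grows as the bolt moves along lane +y, towards the robot. About 1.5 N of friction, stays where left; starts at 0 to 6 mm. Blocked while a carrier stands in its way.
- bolt_tab (a point): Centre of the bolt's red upright tab, a plate 26 mm long along the rail, 8 mm thick across it, from 8 to 38 mm above the worktop; moves with the bolt. Open it lies at lane x = -36 mm, y = -91 mm; fully shut at y = -47 mm. Its outer face, the one to push, is 4 mm farther out (lane -y).
- carrier_red: Dark grey block, 40 mm along the rail (x), 37 mm across (y), 36 mm high, with a red-capped vial fixed upright in its middle, top 55 mm above the block's underside. Origin: centre of the underside, on the channel floor; axes as the rail's. Loose, 0.08 to 0.17 kg, 1 mm play each side. The four carriers start as one touching row in varying order, 40 to 100 mm short of the stop.
- carrier_blue: Dark grey block, 40 mm along the rail (x), 37 mm across (y), 36 mm high, with a blue-capped vial fixed upright in its middle, top 55 mm above the block's underside. Origin: centre of the underside, on the channel floor; axes as the rail's. Loose, 0.08 to 0.17 kg, 1 mm play each side. The four carriers start as one touching row in varying order, 40 to 100 mm short of the stop.
- carrier_white: Dark grey block, 40 mm along the rail (x), 37 mm across (y), 36 mm high, with a white-capped vial fixed upright in its middle, top 55 mm above the block's underside. Origin: centre of the underside, on the channel floor; axes as the rail's. Loose, 0.08 to 0.17 kg, 1 mm play each side. The four carriers start as one touching row in varying order, 40 to 100 mm short of the stop.
- carrier_black: Dark grey block, 40 mm along the rail (x), 37 mm across (y), 36 mm high, with a black-capped vial fixed upright in its middle, top 55 mm above the block's underside. Origin: centre of the underside, on the channel floor; axes as the rail's. Loose, 0.08 to 0.17 kg, 1 mm play each side. The four carriers start as one touching row in varying order, 40 to 100 mm short of the stop.
- indicator_bottle: Bystander: brown bottle with black cap, 42 mm wide, 93 mm high, standing on the far side of the rail near the stop. Origin: centre of underside.
- stain_jar: Bystander: small clear jar with black cap, 36 mm wide, 61 mm high, standing on the robot's side of the rail near its open end. Origin: centre of underside.
- syringe: Bystander: syringe 127 mm long, 28 mm wide, 19 mm high, lying on the robot's side of the rail. Origin: centre of underside.

How it is judged:
By the outcome, as a careful person would: the job done as asked, in the order asked, and still so for the second after the job is handed in, with the robot touching nothing.
It also fails if it takes over 45 s, if anything falls off the work surface, if the arm or the gripper's body presses on something with over 40 N, if the wrist force passes 120 N, or if a joint passes its speed limit or range.

## Working session

There is one attempt and no reset: what is moved stays moved. The work goes in short steps, each a Python script; the robot and the scene stay as the last script left them, time stands still between calls to the robot, and variables do not carry over. Pictures are saved under pics/ and viewed, and the job is handed in when it is done.

```bash
mkdir -p pics; ls; python3 - <<'E'
from plant import ctrl, optics, recognise, mark_of
import cv2
for c in ["scene","top"]:
    im=optics.capture(c); cv2.imwrite(f"pics/{c}0.png",im[:,:,::-1])
    for q in ["lane","stop_face","bolt_guide","bolt_tab","carrier_red","carrier_blue","carrier_white","carrier_black","indicator_bottle","stain_jar","syringe"]:
        try:
            r=mark_of(c,q); print(c,q,[( [round(float(v),4) for v in d["point"]],round(d["p"],2)) for d in r[:2]])
        except Exception as e: print(c,q,e)
s=ctrl.state(); print(s["t"],s["ee_pos"],s["eef_rot"],s["width"])
E
```

```text
pics
scene lane [([0.5361, 0.1531, 0.0003], 0.63)]
scene stop_face [([0.5046, 0.2853, 0.0202], 0.88)]
scene bolt_guide [([0.5715, 0.1293, 0.0328], 0.93)]
scene bolt_tab [([0.6327, 0.1393, 0.0246], 0.56), ([0.5688, 0.1336, 0.0294], 0.38)]
scene carrier_red [([0.5586, 0.0552, 0.0067], 0.66)]
scene carrier_blue [([0.5313, 0.1686, 0.0049], 0.73)]
scene carrier_white [([0.5406, 0.1344, 0.0091], 0.56)]
scene carrier_black [([0.5508, 0.0927, 0.0081], 0.55)]
scene indicator_bottle [([0.6155, 0.2627, 0.0036], 0.81), ([0.6329, 0.1398, 0.0238], 0.31)]
scene stain_jar [([0.4784, 0.0211, 0.0023], 0.79), ([0.6318, 0.1427, 0.0191], 0.21)]
scene syringe [([0.4513, 0.2102, 0.0017], 0.64)]
top lane [([0.5365, 0.1587, 0.0018], 0.62)]
top stop_face [([0.5052, 0.2848, 0.0232], 0.62), ([0.5582, 0.0506, 0.0071], 0.16)]
top bolt_guide [([0.5761, 0.131, 0.0272], 0.96)]
top bolt_tab [([0.6309, 0.1452, 0.0219], 0.44)]
top carrier_red [([0.5585, 0.0512, 0.005], 0.91), ([0.5025, 0.288, 0.0204], 0.33)]
top carrier_blue [([0.5296, 0.1717, 0.0072], 0.76)]
top carrier_white [([0.5456, 0.1322, 0.0057], 0.9)]
top carrier_black [([0.5456, 0.0948, 0.0061], 0.6)]
top indicator_bottle [([0.6109, 0.2636, -0.0022], 0.59)]
top stain_jar [([0.4783, 0.0219, 0.0061], 0.51), ([0.6094, 0.2627, -0.0029], 0.46)]
top syringe [([0.4501, 0.211, 0.0027], 0.53)]
1.2 [ 0.12204895 -0.53631233  0.21952307] [3.14148804e+00 7.97535504e-06 2.23781856e-01] 0.09386589760802382
```

View pics/scene0.png

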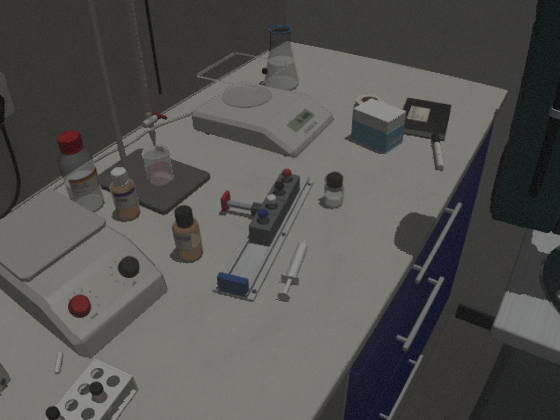

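View pics/top0.png

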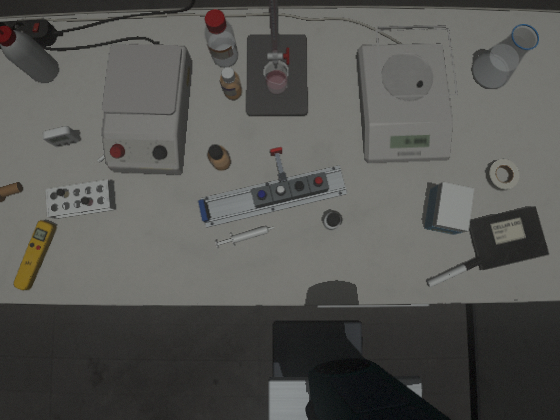

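```bash
cat > h.py <<'E'
import numpy as np
from scipy.optimize import least_squares
# fit lane pose (ox,oy,th): lane pts -> world
A=np.array
obs=[((0,0),(.5363,.1560),.5),((.135,0),(.5049,.2850),1),((-.036,-.0325),(.574,.130),1)]
car=[A(p) for p in [(.5585,.053),(.548,.094),(.543,.133),(.5304,.170)]]
def tw(p,x):
    e=A([np.cos(p[2]),np.sin(p[2])]);n=A([-np.sin(p[2]),np.cos(p[2])])
    return p[:2]+x[0]*e+x[1]*n
def f(p):
    r=[]
    for l,w,k in obs: r+=list(k*(tw(p,l)-A(w)))
    for i,c in enumerate(car): r+=list(tw(p,(p[3]+.04*i,0))-c)
    return A(r)
if __name__=="__main__":
    s=least_squares(f,[.536,.156,1.8,-.1]); print(s.x, np.round(s.fun*1000,1))
    p=s.x
    e=A([np.cos(p[2]),np.sin(p[2])]);n=A([-np.sin(p[2]),np.cos(p[2])])
    print("front gap",.135-(p[3]+.14),"rear x",p[3]-.02)
    for nm,w in dict(tab=(.632,.142),jar=(.478,.0215),syr=(.451,.2105),bot=(.613,.263)).items():
        print(nm,(A(w)-p[:2])@e,(A(w)-p[:2])@n)
    from plant import optics
    import cv2
    for c in ["scene","top"]:
        K=optics.get_calibration(c); im=cv2.imread(f"pics/{c}0.png")
        Km=A([[K["fx"],0,K["cx"]],[0,K["fy"],K["cy"]],[0,0,1.]])
        pr=lambda P: cv2.projectPoints(A(P,float),cv2.Rodrigues(A(K["R"]))[0],A(K["t"],float),Km,A([K["k1"],0,0,0.]))[0][:,0]
        L=lambda x,y,z: [*tw(p,(x,y)),z]
        big=cv2.resize(im,None,fx=1,fy=1)
        def poly(pts,col):
            cv2.polylines(big,[np.round(pr([L(*q) for q in pts])*16).astype(int)],True,col,1,cv2.LINE_AA,4)
        for y in(-.0195,.0195): poly([(-.165,y,.014),(.15,y,.014)],(0,255,0))
        poly([(-.165,-.033,0),(.15,-.033,0),(.15,.033,0),(-.165,.033,0)],(0,255,255))
        poly([(-.028,-.024,.027),(-.044,-.024,.027),(-.044,-.041,.027),(-.028,-.041,.027)],(255,0,255))
        for i in range(4):
            x=p[3]+.04*i; poly([(x-.02,-.0185,.042),(x+.02,-.0185,.042),(x+.02,.0185,.042),(x-.02,.0185,.042)],(255,255,0))
        for d in (0,.006): poly([(-.049,-.095+d,.038),(-.023,-.095+d,.038),(-.023,-.087+d,.038),(-.049,-.087+d,.038)],(255,0,0) if d else (0,165,255))
        q=pr([L(p[3]-.02,-.11,0),L(.15,0,0)]) ; c0=pr([L(0,0,0)])[0]
        x0,y0=int(max(0,min(c0[0]-140,280))),int(max(0,min(c0[1]-105,210)))
        cv2.imwrite(f"pics/{c}_ov.png",cv2.resize(big[y0:y0+210,x0:x0+280],None,fx=2.8,fy=2.8,interpolation=cv2.INTER_CUBIC))
        print(c,x0,y0)
E
python3 h.py
```

```text
[ 0.53495578  0.15562814  1.80007815 -0.10427662] [-0.7 -0.2 -0.6  2.1  0.8 -2.   0.2  1.1  1.6 -1.  -2.5 -1.   1.   0.9]
front gap 0.09927662347142366 rear x -0.12427662347142367
tab -0.03532752864185987 -0.09140718035569384
jar -0.11767318541707847 0.08594964305479098
syr 0.07251717180957007 0.06928746978718225
bot 0.08682417168220605 -0.10040507499497484
scene 126 128
top 130 91
```

View pics/scene_ov.png

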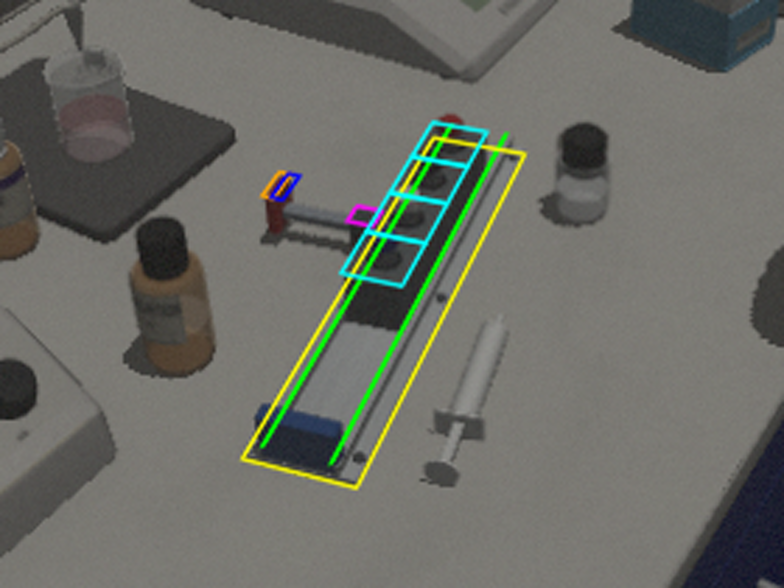

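View pics/top_ov.png

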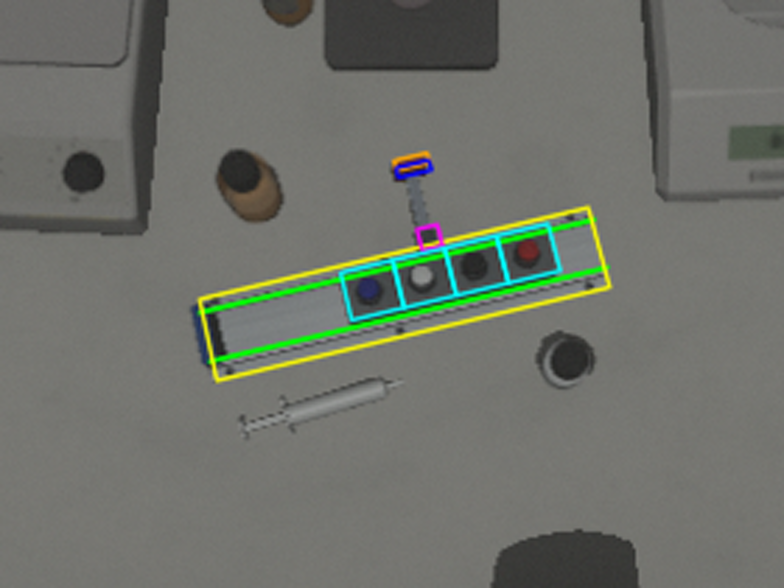

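The scene view shows the rail running from about (290,180) to (235,285). The carriers sit in the order blue, white, black, red from the front, and the tab is at (225,200). The overlay agrees to a few mm: the gap to the stop is about 97 mm, and the bolt is nearly fully open. Next I'll push from behind the red carrier.

```bash
cat > g.py <<'E'
import numpy as np
p=np.array([.5350,.1556,1.800]); TH=p[2]
e=np.array([np.cos(TH),np.sin(TH)]);n=np.array([-np.sin(TH),np.cos(TH)])
W=lambda x,y,z:[*(p[:2]+x*e+y*n),z]
def lane(w): d=np.array(w[:2])-p[:2]; return [round(float(v)*1000,1) for v in (d@e,d@n,w[2])]
E
python3 - <<'E'
from plant import ctrl,optics
from g import *
import cv2
yaws=[TH-np.pi/2+np.pi/2, TH-np.pi]
for y in yaws:
    q=ctrl.ik(W(-.165,0,.12),[np.pi,0,y]); q2=ctrl.ik(W(-.033,0,.032),[np.pi,0,y]); print(y,None if q is None else np.round(q,2),None if q2 is None else np.round(q2,2))
q=[(abs(ctrl.ik(W(-.165,0,.12),[np.pi,0,y])[5]),y) for y in yaws if ctrl.ik(W(-.165,0,.12),[np.pi,0,y]) is not None]
y=min(q)[1]
ctrl.set_gripper(0.0,10)
print(ctrl.state()["width"])
ctrl.reach(W(-.165,0,.14),[np.pi,0,y])
r=ctrl.move_l(W(-.165,0,.033),.1,until_force=5)
s=ctrl.state();print(r,s["t"],lane(s["ee_pos"]),s["eef_rot"],s["force"])
for c in ("scene","top","wrist"):
    cv2.imwrite(f"pics/{c}1.png",optics.capture(c)[:,:,::-1])
a=cv2.imread("pics/scene1.png")[130:310,190:390];b=cv2.imread("pics/top1.png")[120:270,180:380]
cv2.imwrite("pics/c1.png",np.hstack([cv2.resize(a,(400,360)),cv2.resize(b,(400,360))]))
E
```

```text
1.8 [-0.11  0.18  1.47  0.    1.5  -0.34] [ 0.12  0.21  1.61  0.    1.32 -0.11]
-1.341592653589793 None None
0.00011366127068712303
False 6.3167 [-165.2, -0.7, 33.9] [3.13983869e+00 5.73211932e-04 1.80005581e+00] [0.53742047 0.70445488 0.40716901]
```

View pics/c1.png

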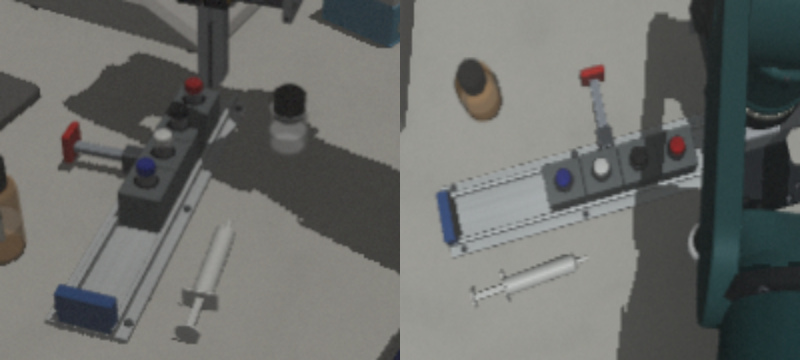

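View pics/wrist1.png

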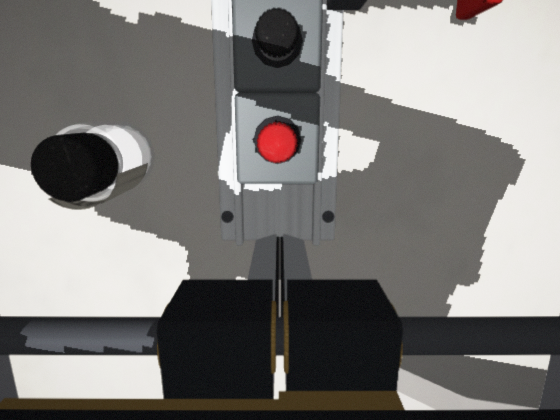

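The fingers are centred behind the row: they are at column 280 in the wrist view and the rail centre is at about 277. I'll push now.

```bash
python3 - <<'E'
from plant import ctrl,optics
from g import *
import cv2
r=ctrl.move_l(W(-.060,0,.033),.05,until_force=15)
s=ctrl.state();print(r,s["t"],lane(s["ee_pos"]),s["force"])
if not r:
    r=ctrl.move_l(W(-.020,0,.033),.02,until_force=10)
    s=ctrl.state();print(r,s["t"],lane(s["ee_pos"]),s["force"])
for c in ("scene","top","wrist"):
    cv2.imwrite(f"pics/{c}2.png",optics.capture(c)[:,:,::-1])
a=cv2.imread("pics/scene2.png")[130:310,190:390];b=cv2.imread("pics/top2.png")[120:270,180:380]
cv2.imwrite("pics/c2.png",np.hstack([cv2.resize(a,(400,360)),cv2.resize(b,(400,360))]))
E
```

```text
False 8.7167 [-60.0, 0.0, 33.0] [ 0.80259926 -2.4212865  -0.70366275]
True 10.0417 [-34.5, 0.2, 32.7] [-0.14401218  0.01580704  0.68056779]
```

View pics/c2.png

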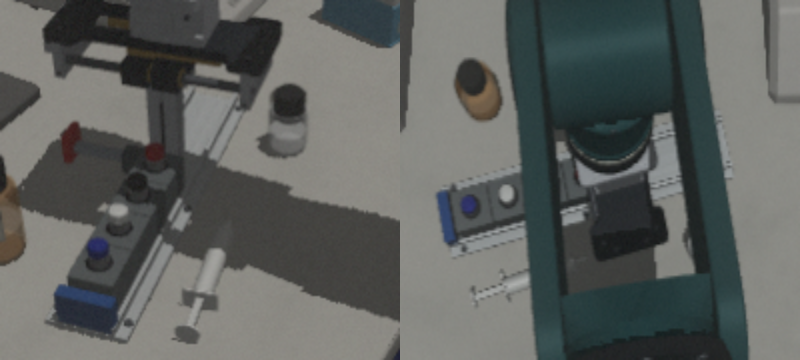

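View pics/wrist2.png

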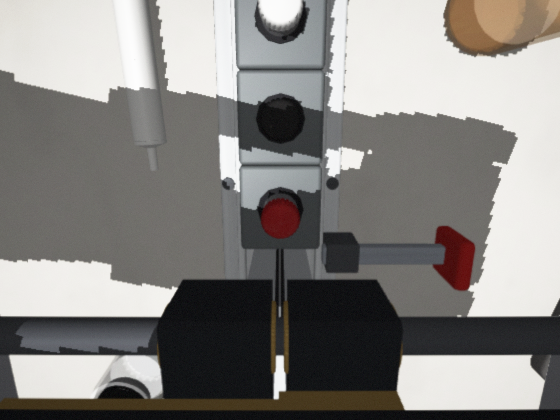

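```bash
python3 - <<'E'
from plant import ctrl,optics
from g import *
import cv2
r=ctrl.move_l(W(-.024,0,.033),.01,until_force=12)
s=ctrl.state();print(r,s["t"],lane(s["ee_pos"]),s["force"])
ctrl.move_l(W(-.075,0,.033),.06)
ctrl.move_l(W(-.075,0,.15),.15)
s=ctrl.state();print(s["t"],lane(s["ee_pos"]))
for c in ("scene","wrist"):
    cv2.imwrite(f"pics/{c}3.png",optics.capture(c)[:,:,::-1])
a=cv2.imread("pics/scene3.png")[160:310,200:350]
cv2.imwrite("pics/c3.png",cv2.resize(a,(600,600),interpolation=cv2.INTER_CUBIC))
E
```

```text
True 10.8333 [-34.6, 1.0, 31.9] [ 0.82404217 -1.07264097  1.76988625]
12.5917 [-74.8, 0.7, 148.8]
```

View pics/c3.png

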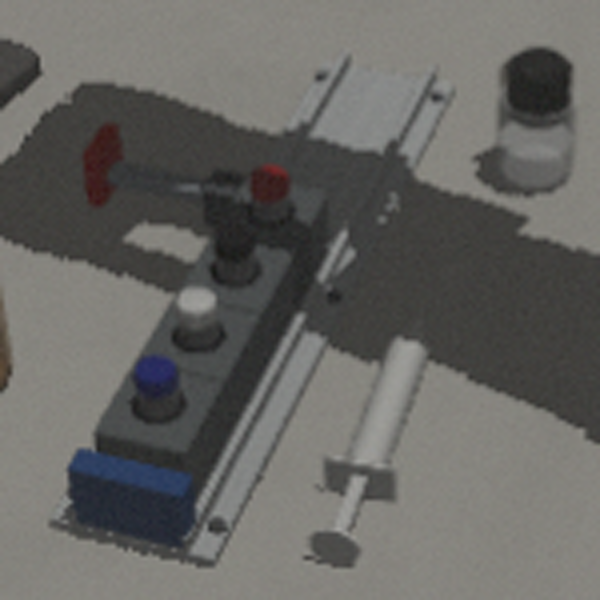

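View pics/wrist3.png

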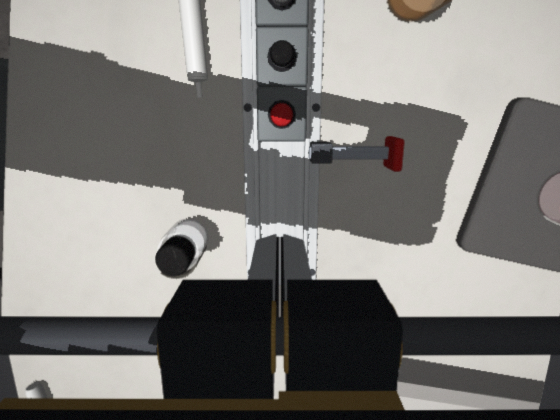

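In the scene the row stands against the blue stop with no gaps visible. In the wrist view the rear face is at row ~141 and the tab is at (395,153). I'll measure both.

```bash
cat >> g.py <<'E'
import cv2
from scipy.spatial.transform import Rotation as Ro
def wpx(cal,s,uv,z):
    K=np.array([[cal["fx"],0,cal["cx"]],[0,cal["fy"],cal["cy"]],[0,0,1.]])
    xy=cv2.undistortPoints(np.array([[uv]],float),K,np.array([cal["k1"],0,0,0.]))[0,0]
    H=np.array(cal["hand_eye"]);T=np.eye(4);T[:3,:3]=Ro.from_euler("xyz",s["eef_rot"]).as_matrix();T[:3,3]=s["ee_pos"]
    M=T@H; d=M[:3,:3]@np.array([*xy,1]); o=M[:3,3]
    return o+d*(z-o[2])/d[2]
E
python3 - <<'E'
from plant import ctrl,optics,recognise,mark_of
from g import *
s=ctrl.state();c=optics.get_calibration("wrist")
for nm,uv,z in [("rear edge",(282,140),.042),("red/black joint",(282,85),.042),("redcap",(281,115),.061),("blackcap",(282,54),.061),("wallL",(259,200),.014),("wallR",(309,200),.014),("guide",(321,152),.027),("tab top in",(390,154),.038),("tab top out",(404,154),.038),("tab foot out",(395,154),.038)]:
    print(nm,lane(wpx(c,s,uv,z)))
for q in ["bolt_tab","bolt_guide","carrier_red","carrier_black"]:
    print(q,[(lane(d["point"]),round(d["p"],2)) for d in mark_of("wrist",q)[:2]])
yaw=TH-np.pi/2
for x,y,z in [(-.036,-.125,.14),(-.036,-.125,.032),(-.036,-.055,.032)]:
  for yw in (yaw,yaw+np.pi,TH):
    q=ctrl.ik(W(x,y,z),[np.pi,0,yw]);print(yw,None if q is None else np.round(q,2), np.linalg.norm(W(x,y,z)[:2]))
im=cv2.imread("pics/wrist3.png")[60:220,230:430];cv2.imwrite("pics/w3z.png",cv2.resize(im,(750,600),interpolation=cv2.INTER_CUBIC))
E
```

```text
rear edge [-23.8, -1.2, 42.0]
red/black joint [15.7, -1.1, 42.0]
redcap [-5.1, -0.5, 61.0]
blackcap [34.0, -1.1, 61.0]
wallL [-77.7, 18.7, 14.0]
wallR [-77.6, -24.8, 14.0]
guide [-34.4, -32.5, 27.0]
tab top in [-34.5, -84.5, 38.0]
tab top out [-34.5, -95.3, 38.0]
tab foot out [-34.5, -88.4, 38.0]
bolt_tab [([-35.6, -90.9, 24.7], 0.55)]
bolt_guide [([-31.9, -34.2, 26.5], 0.89)]
carrier_red [([-3.7, 0.5, 5.6], 0.7)]
carrier_black [([38.6, 1.5, 7.6], 0.73)]
0.2292036732051035 [ 0.14  0.41  1.14 -0.    1.59  1.48] 0.6813877435226163
3.3707963267948964 [ 0.14  0.41  1.14  0.    1.59 -1.66] 0.6813877435226163
1.8 [ 0.14  0.41  1.14  0.    1.59 -0.09] 0.6813877435226163
0.2292036732051035 [ 0.14  0.47  1.27 -0.    1.4   1.48] 0.6813877435226163
3.3707963267948964 [ 0.14  0.47  1.27  0.    1.4  -1.66] 0.6813877435226163
1.8 [ 0.14  0.47  1.27  0.    1.4  -0.09] 0.6813877435226163
0.2292036732051035 [ 0.13  0.33  1.47 -0.    1.35  1.47] 0.6113907907707409
3.3707963267948964 [ 0.13  0.33  1.47  0.    1.35 -1.67] 0.6113907907707409
1.8 [ 0.13  0.33  1.47  0.    1.35 -0.1 ] 0.6113907907707409
```

View pics/w3z.png

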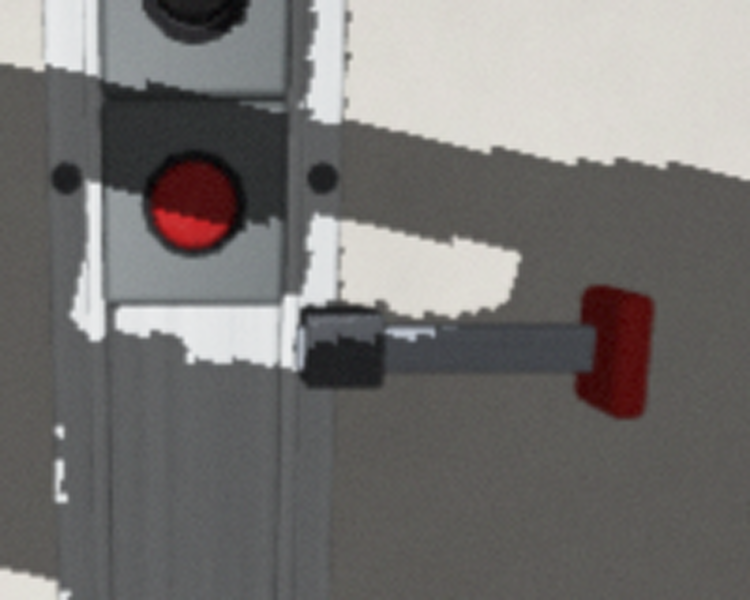

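The row is home: the rear face is at lane x ≈ -24 (nominal -25), and the joint and caps are 40 mm apart. The tab's outer face is at y ≈ -95. Next is the tab, with the hand turned a quarter so both fingers make a flat pusher.

```bash
python3 - <<'E'
from plant import ctrl,optics
from g import *
print(np.round(optics.get_calibration("wrist")["hand_eye"],3).tolist())
R=[np.pi,0,TH-np.pi/2+np.pi-2*np.pi]
ctrl.reach(W(-.036,-.118,.16),R)
s=ctrl.state();print(s["t"],lane(s["ee_pos"]),np.round(s["qpos"],2))
cv2.imwrite("pics/wrist4.png",optics.capture("wrist")[:,:,::-1])
cv2.imwrite("pics/scene4.png",optics.capture("scene")[:,:,::-1])
E
```

```text
[[0.001, -0.969, -0.245, 0.071], [1.0, 0.002, -0.001, 0.001], [0.001, -0.245, 0.969, -0.165], [0.0, 0.0, 0.0, 1.0]]
14.225 [-36.1, -117.8, 159.9] [ 0.14  0.38  1.13 -0.    1.63 -1.66]
```

View pics/wrist4.png

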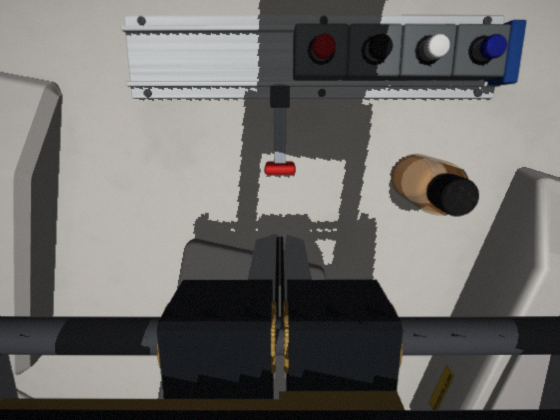

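View pics/scene4.png

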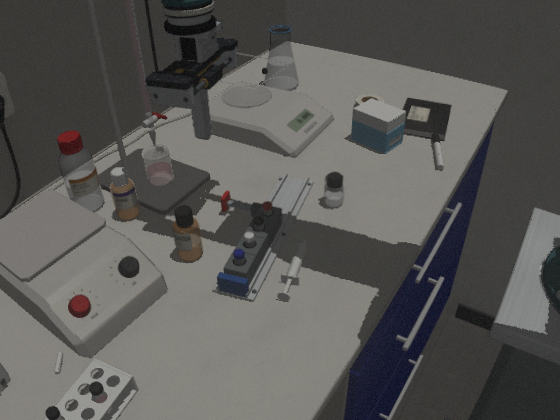

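The fingers line up with the tab: both are at column 280, and the tab's outer edge is at row 176. I'll go down just outside it, stopping on any force, then push.

```bash
python3 - <<'E'
from plant import ctrl,optics
from g import *
s=ctrl.state();c=optics.get_calibration("wrist")
print("tab outer",lane(wpx(c,s,(280,176),.030)),"plate",lane(wpx(c,s,(195,240),.0)))
ctrl.move_l(W(-.036,-.114,.16),.1)
r=ctrl.move_l(W(-.036,-.114,.035),.08,until_force=5)
s=ctrl.state();print(r,s["t"],lane(s["ee_pos"]))
if not r:
    r=ctrl.move_l(W(-.036,-.070,.035),.04,until_force=12)
    s=ctrl.state();print(r,s["t"],lane(s["ee_pos"]),s["force"])
    if not r:
        r=ctrl.move_l(W(-.036,-.050,.035),.015,until_force=12)
        s=ctrl.state();print(r,s["t"],lane(s["ee_pos"]),s["force"])
cv2.imwrite("pics/wrist5.png",optics.capture("wrist")[:,:,::-1])
E
```

```text
tab outer [-35.3, -97.8, 30.0] plate [-117.9, -165.8, 0.0]
False 16.2917 [-36.0, -114.5, 35.8]
False 17.5417 [-36.0, -69.7, 34.9] [-0.38031102 -0.04001184  0.47508837]
True 18.4 [-36.0, -60.1, 35.0] [1.37972329 0.42511321 0.41304414]
```

View pics/wrist5.png

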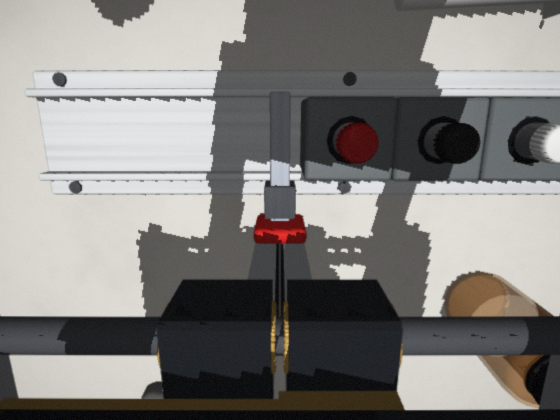

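The bar spans the channel to the near wall, with its tip at (280,93). I'll press once more to confirm it's at the end of its travel, then retreat and check.

```bash
python3 - <<'E'
from plant import ctrl,optics,recognise,mark_of
from g import *
r=ctrl.move_l(W(-.036,-.048,.035),.012,until_force=15)
s=ctrl.state();print(r,s["t"],lane(s["ee_pos"]),s["force"])
ctrl.move_l(W(-.036,-.112,.035),.1)
ctrl.move_l(W(-.036,-.112,.17),.15)
s=ctrl.state();print(s["t"],lane(s["ee_pos"]),s["force"])
for k in ("scene","wrist"): cv2.imwrite(f"pics/{k}6.png",optics.capture(k)[:,:,::-1])
print([(k,lane(d["point"]),round(d["p"],2)) for k in ("scene","wrist") for d in mark_of(k,"bolt_tab")[:1]])
for q in ["carrier_red","carrier_blue","indicator_bottle","stain_jar","syringe"]:
    print(q,[(np.round(d["point"],3).tolist(),round(d["p"],2)) for d in mark_of("scene",q)[:1]])
a=cv2.imread("pics/scene6.png")[160:310,190:340]
cv2.imwrite("pics/c6.png",cv2.resize(a,(600,600),interpolation=cv2.INTER_CUBIC))
a=cv2.imread("pics/wrist6.png")[0:210,180:460]
cv2.imwrite("pics/w6.png",cv2.resize(a,(784,588),interpolation=cv2.INTER_CUBIC))
E
```

```text
True 18.9833 [-36.0, -60.2, 34.7] [1.42594522 1.19783899 0.09339157]
20.7 [-35.9, -111.3, 168.5] [-0.34027641  0.05486717 -0.27252116]
[('scene', [-39.1, -46.8, 21.2], 0.6), ('wrist', [-36.5, -48.0, 20.4], 0.78)]
carrier_red [([0.539, 0.15, 0.005], 0.88)]
carrier_blue [([0.509, 0.265, 0.005], 0.78)]
indicator_bottle [([0.615, 0.261, -0.0], 0.58)]
stain_jar [([0.476, 0.025, 0.0], 0.64)]
syringe [([0.446, 0.206, 0.004], 0.68)]
```

View pics/c6.png

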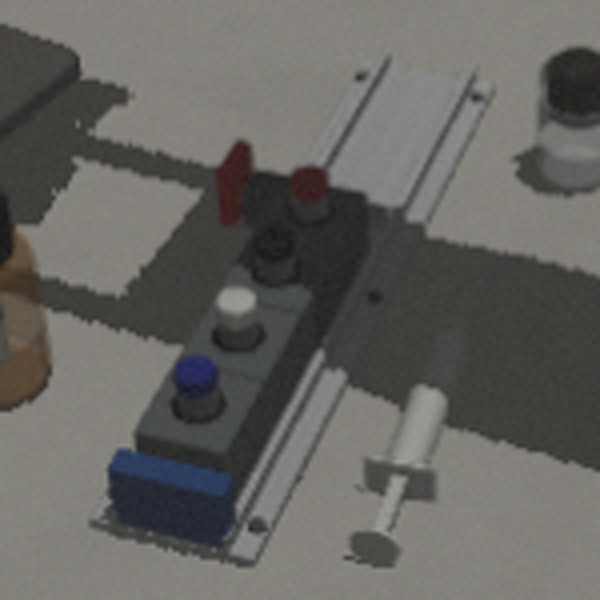

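View pics/w6.png

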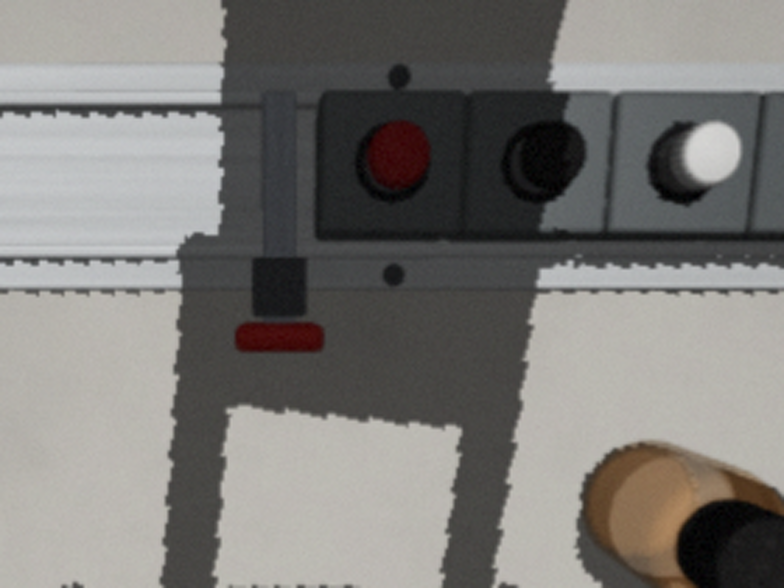

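Everything looks right. One more look at the front-to-stop contact, since I have time left.

```bash
python3 - <<'E'
from plant import ctrl,optics
from g import *
s=ctrl.state();c=optics.get_calibration("wrist")
k=2.8
for nm,uv,z in [("bar front",(297,200),.023),("bar rear",(262,200),.023),("row rear",(317,165),.042),("bar tip",(280,92),.023),("tab in",(280,323),.038),("tab out",(280,352),.034)]:
    print(nm,lane(wpx(c,s,(uv[0]/k+180,uv[1]/k),z)))
ctrl.move_l(W(.06,-.09,.20),.2)
s=ctrl.state();print(s["t"])
cv2.imwrite("pics/wrist7.png",optics.capture("wrist")[:,:,::-1])
E
```

```text
bar front [-30.2, -9.8, 23.0]
bar rear [-40.5, -9.8, 23.0]
row rear [-25.1, -2.6, 42.0]
bar tip [-35.2, 19.4, 23.0]
tab in [-35.2, -44.8, 38.0]
tab out [-35.1, -53.2, 34.0]
21.8167
```

View pics/wrist7.png

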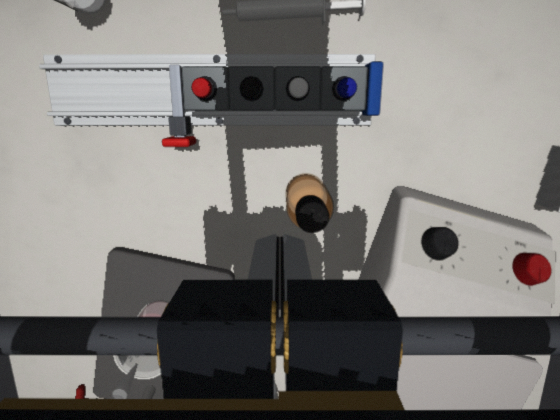

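The wrist view shows the blue-capped carrier's front at column ~367, meeting the stop at ~368. There are no gaps, and the bolt is right across at column 176.

```bash
python3 - <<'E'
from plant import ctrl
print(ctrl.finish_job())
E
```

```text
the job is handed in; nothing more can be done
None
```

I pushed the row of four carriers along the rail to the end stop from behind the red one. I then pushed the red tab until the bolt reached the end of its travel. Both pushes were with closed fingers, nothing was gripped, and the job was handed in at about 22 s.

- **Row:** its rear face measures at lane x about -25 mm (nominal -25). The front carrier meets the stop in the wrist picture, and no gaps show.
- **Bolt:** the tip measures at lane y about +19.4 mm, right across the channel. The network puts the tab centre at y of -47 to -48 mm (nominal -47), about 5 mm behind the row against the nominal 6 mm.
- **Bystanders:** I did not touch the bottle, jar or syringe. Their last readings differ from the first by 2 to 7 mm, which is about what the networks' 4 mm accuracy would give.
- **Disagreements:** single-camera readings of the lane differed by 1 to 3 mm. The finger stopped about 1.5 mm short of the nominal position for both the row and the tab. I pressed each again to 12–15 N and it went no further.

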